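Free the cake pack wedged in the carton

ROBOT

A 6-joint arm with a two-finger parallel gripper is mounted at the origin on the work surface. World frame = base frame: x ahead of the robot, y to its left, z up, the work surface at z = 0. Lengths are in m, angles in rad, forces in N, time in s.
With the tool pointing down it reaches from about 0.35 to 0.875 m from the base axis. Payload 4.2 kg.
Tool frame: the origin (TCP) lies on the centre line of the jaws, within the pads' length; the fingertips stand 22 mm ahead of it and the grasp point (between the pads) lies 3 mm ahead of it; z points along the fingers, y is the direction in which the jaws open and shut (so a half turn about z gives the same grasp; the last joint's range is limited). The gripper opens to 85 mm and grips with 20 to 120 N. Pads are 22 mm wide; open, the fingers measure 114 mm over their backs; the gripper's body (76 mm by 85 mm) begins 54 mm behind the grasp point. The pads swing forward as they close: fully open they stand 13 mm farther back than shut.
Start: joints at [1.512, 0.385, 0.008, 0, -1.194, -0.259], TCP at [0.195, 0.594, 0.253] pointing down, gripper open.
Joint ranges: [-3.14, 3.14], [-1.21, 2.06], [-1.07, 1.41], [-3.16, 2.05], [-2.99, -0.16], [-3.1, 3.1]. Speed limits (rad/s): [2.79, 2.79, 3.14, 3.14, 3.14, 3.14].

INTERFACE

Orientations are given as [roll, pitch, yaw] about the fixed x, y, z axes, in that order (R = Rz(yaw) Ry(pitch) Rx(roll)).
In Python, from bench import env gives the robot as it stands. Calls block until the motion is done:
- env.movep(position, orientation): joint-space move of the TCP to a pose.
- env.servo_line(position, vel=0.15, frame=None, max_force=None): straight line of the TCP; frame=None keeps the orientation; vel is the mean speed in m/s. With max_force (N) it stops when the force on the tool has changed by that much, and returns True; else False.
- env.set_joints(angles): joint-space move.
- env.move_gripper(opening, f_grip=None): opening from 0.0 (shut) to 1.0 (fully open); f_grip is the grip in N (None keeps the last); returns when the fingers have stopped.
- env.wait(seconds).
- env.inverse_kinematics(position, orientation): joint angles nearest the present ones, or None.
- env.get_state(): the state.
- env.grab_frame(name): name is "scene" or "top" or "wrist"; returns a dict with "color" (400x640x3 uint8, blue, green, red), "depth" (400x640 float32, m along the optical axis (not along the pixel's ray), 0 where there is no reading), "mtx" (3x3 intrinsics, pixels), "D" ([k1, k2, p1, p2, k3] as OpenCV has them; the pictures are not rectified), "T" (4x4, takes a point from camera to world coordinates); the wrist camera has in their place "T_tool_cam" (4x4, takes a point from camera to tool coordinates, whose origin is the TCP and whose axes are the flange's). Camera axes: x right, y down, z forward; pixel columns grow to the right and rows downward; lengths in m; the calibration is good to about 2 mm. A picture is of the moment at which its call begins: read the wrist's pose just before it.
A pose or a line that the arm cannot do raises env.PlanningError and nothing moves.
- env.hand_in(): hands the job in, once; it reports no verdict.
The state is a dict: "clock": time; "q": joint angles; "joint_velocities": joint speeds; "effort": joint torques, N m; "eef_pos": TCP position; "eef_rot": TCP orientation; "ft_force": force on the tool from outside, world axes, zero at the start; "moment": the same for the moment, N m; "gripper_width": opening from 0.0 (shut) to 1.0 (fully open).
Only numpy, scipy, OpenCV 4.12 (cv2) and the standard library are available. Lean on these libraries where they do the work, as an engineer would, in place of code of your own. Each camera call takes 0.05 s, during which the arm holds its last target.

TASK

Take the green tongs off the carton and lay them flat in the blue tongs dish, then take the wedged cake pack by its green handle: while it is still down inside the carton turn it square with the carton's walls and level, so that its corners come free of the rims, lift it out and set it down flat inside the rim of the white order tray. Do not tip the pack over, and leave the jam jar, the paper cup and the green box where they stand.

Things in the scene. Friction and masses are not known exactly. Their poses are not given: they have to be found in the camera images.
- tongs_mid (a point): Bright green serving tongs, closed, one rigid piece 230 long x 32 wide x 16 high, lying flat across the carton's two rims. The point is their centre, half-way up; x along their length, y across (grip here across the 32 mm). 90 g.
- pack_handle (a point): Centre of the grip bar of the cake pack's green bridge handle: the bar is 80 long (along the pack's x), 10 wide (y), 10 high, its centre 24 above the pack's lid and 58 above its underside, clear between its two posts for 64. Axes as for pack_mid.
- pack_mid (a point): Cake pack, rigid: black base, clear lid, 180 (x) x 104 (y) x 34 high without handle, 0.25-0.5 kg. Point: centre of that block; z is the pack's up. It starts diagonal in the carton: 14-17 deg off the carton's x, a corner of its +x end up on the ledge (pitched 9 deg), two opposite corners under the rims. Raised 10, turned square and moved 4 to the carton's -x, it goes down flat on the floor.
- carton: Open kraft carton, fixed. Origin: centre of underside; x along its length, z up. Outside 244 x 164 x 108 high; inside 236 x 156, floor 3 thick. On both long sides a rim 3 thick at the very top turns inward, leaving an opening 124 wide (y): the pack passes only when square. At the +x end a ledge 30 high above the floor, from x = 95 to the end wall at 118, runs across the width.
- order_tray: White order tray, fixed. Origin: centre of its underside; x along its length. Outside 232 x 156 x 12 high, walls and floor 4, inside 224 x 148: the pack goes in lengthways, either way round.
- tongs_dish: Shallow blue tongs dish, fixed. Origin: centre of its underside; x along its length. Outside 290 x 100 x 16 high, walls and floor 4: the tongs go in lengthways, either way round.
- jam_jar: Amber jam jar with a red cap, 64 in diameter, 85 high, loose; origin at the centre of its underside. Leave alone.
- paper_cup: White paper cup, 76 in diameter, 90 high, loose; origin at the centre of its underside. Leave alone.
- jelly_box: Green box 90 x 60 x 45 high, loose; origin at the centre of its underside. Leave alone.
Not all that is in view belongs to the job. There is more than one size of the part that bears pack_handle; the job needs the largest.

How it is judged:
By the outcome, as a careful person would: the job done as asked, in the order asked, and still so for the second after the job is handed in, with the robot touching nothing.
It also fails if it takes over 67 s, if anything falls off the work surface, if the arm or the gripper's body presses on something with over 40 N, if the wrist force passes 120 N, or if a joint passes its speed limit or range.

## Working session

There is one attempt and no reset: what is moved stays moved. The work goes in short steps, each a Python script; the robot and the scene stay as the last script left them, time stands still between calls to the robot, and variables do not carry over. Pictures are saved under pics/ and viewed, and the job is handed in when it is done.

```bash
ls; mkdir -p pics; python3 - <<'E'
from bench import env
import cv2,numpy as np
for n in ("scene","top","wrist"):
    f=env.grab_frame(n); cv2.imwrite(f"pics/{n}0.png",f["color"]); np.savez(f"{n}0.npz",**f)
    print(n,f["mtx"].tolist(),f["D"],f.get("T",f.get("T_tool_cam")))
s=env.get_state();print(s)
E
```

```text
pics
scene [[361.25061787366974, 0.0, 314.6188890449207], [0.0, 361.25061787366974, 194.31765380822372], [0.0, 0.0, 1.0]] [0.00894498 0.         0.         0.         0.        ] [[-0.23697045  0.54182245 -0.80639534  1.23459118]
 [ 0.97134317  0.14783114 -0.18611392  0.15737379]
 [ 0.01836964 -0.82739011 -0.56132715  0.63734336]
 [ 0.          0.          0.          1.        ]]
top [[382.9389359795976, 0.0, 317.87676857052264], [0.0, 382.9389359795976, 197.59348006418196], [0.0, 0.0, 1.0]] [-0.00645238  0.          0.          0.          0.        ] [[ 0.0108556  -0.99799877  0.0622946   0.40778519]
 [-0.99986562 -0.011599   -0.0115843   0.00596185]
 [ 0.01228367 -0.06216047 -0.99799057  1.31506681]
 [ 0.          0.          0.          1.        ]]
wrist [[291.36583913055983, 0.0, 318.9526490236579], [0.0, 291.36583913055983, 204.7318412799761], [0.0, 0.0, 1.0]] [-0.05452726  0.          0.          0.          0.        ] [[-5.12956982e-05 -9.55154224e-01 -2.96108774e-01  7.57613373e-02]
 [ 9.99999945e-01  4.76095363e-05 -3.26806071e-04 -3.95110949e-04]
 [ 3.26247801e-04 -2.96108774e-01  9.55154169e-01 -1.21735947e-01]
 [ 0.00000000e+00  0.00000000e+00  0.00000000e+00  1.00000000e+00]]
{'clock': 0.15, 'q': array([ 1.51165597e+00,  3.85346413e-01,  6.92663337e-03, -3.55607069e-04,
       -1.19398812e+00, -2.58597052e-01]), 'joint_velocities': array([ 0.00253439, -0.00327414,  0.00363093,  0.00096187, -0.00116262,
       -0.00093305]), 'effort': array([ 1.63717164e-04, -3.92677116e+01,  1.88583094e+01,  4.18858901e+00,
       -3.36696750e-03, -1.75973327e-06]), 'eef_pos': array([0.19511934, 0.5933315 , 0.25248741]), 'eef_rot': array([ 3.13995014e+00, -9.26644917e-05, -3.17868450e-01]), 'ft_force': array([-0.72382585, -0.50416772,  0.62804694]), 'moment': array([ 0.00607749, -0.00388689,  0.03986195]), 'gripper_width': 1.0002884604792024}
```

View pics/top0.png

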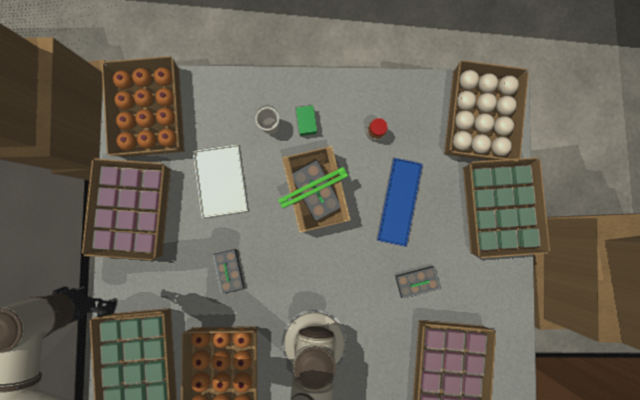

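View pics/scene0.png

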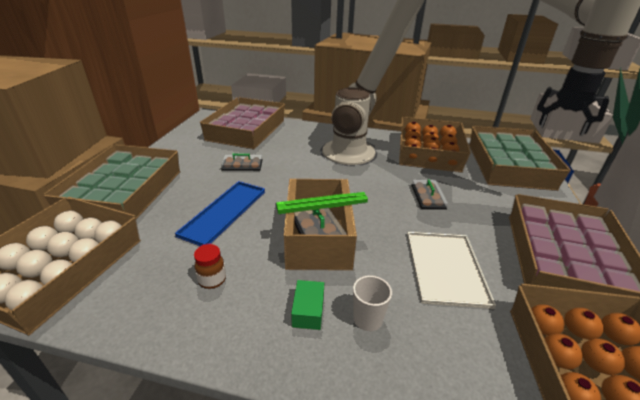

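View pics/wrist0.png

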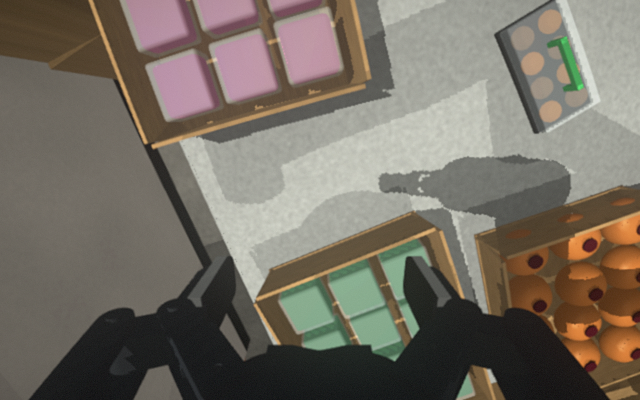

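The candidates for the pack are the one in the carton at top px (320,190), a small pack at (229,271) and another small pack at (418,282). The one wedged in the carton is by far the largest and matches the description. The tongs candidate is the bright green bar at (313,188). The green box at (306,121) is the jelly box. Next I'll take close crops to check.

```bash
cat > h.py <<'E'
import numpy as np,cv2
def ray(f,u,v):
    p=cv2.undistortPoints(np.array([[[u,v]]],float),f["mtx"],f["D"])[0,0]
    return np.array([p[0],p[1],1.0])
def at_z(f,u,v,z,T=None):
    T=f["T"] if T is None else T
    d=T[:3,:3]@ray(f,u,v); return T[:3,3]+d*(z-T[2,3])/d[2]
def at_d(f,u,v,T=None):
    T=f["T"] if T is None else T
    return T[:3,3]+T[:3,:3]@(ray(f,u,v)*float(f["depth"][int(round(v)),int(round(u))]))
def crop(img,x0,y0,x1,y1,s,name):
    c=cv2.resize(img[y0:y1,x0:x1],None,fx=s,fy=s,interpolation=cv2.INTER_CUBIC)
    for x in range((x0+9)//10*10,x1,10):
        cv2.line(c,((x-x0)*s,0),((x-x0)*s,6 if x%50 else 14),(0,0,255),1)
        if x%20==0: cv2.putText(c,str(x),((x-x0)*s,24),0,.4,(0,0,255),1)
    for y in range((y0+9)//10*10,y1,10):
        cv2.line(c,(0,(y-y0)*s),(6,(y-y0)*s),(0,0,255),1)
        if y%20==0: cv2.putText(c,str(y),(8,(y-y0)*s+4),0,.4,(0,0,255),1)
    cv2.imwrite(name,c)
E
python3 - <<'E'
from h import *
f=np.load("top0.npz"); c=f["color"]
crop(c,270,140,370,240,6,"pics/c1.png")
crop(c,180,130,270,230,6,"pics/c2.png")
crop(c,360,145,440,255,5,"pics/c3.png")
E
```

```text
(no output)
```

View pics/c1.png

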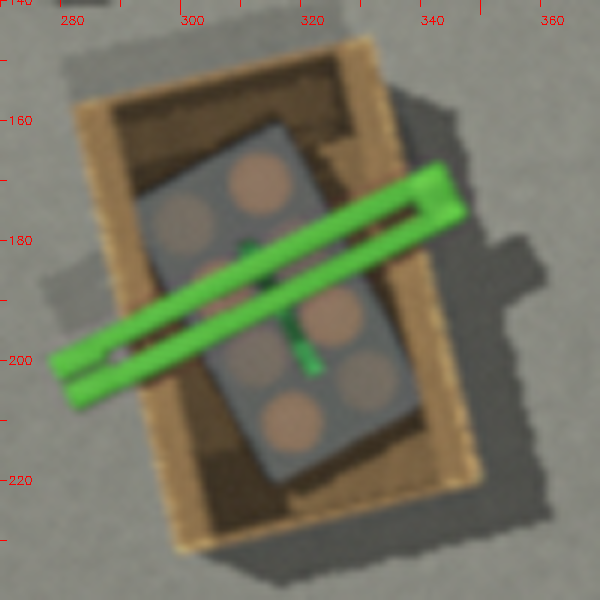

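View pics/c2.png

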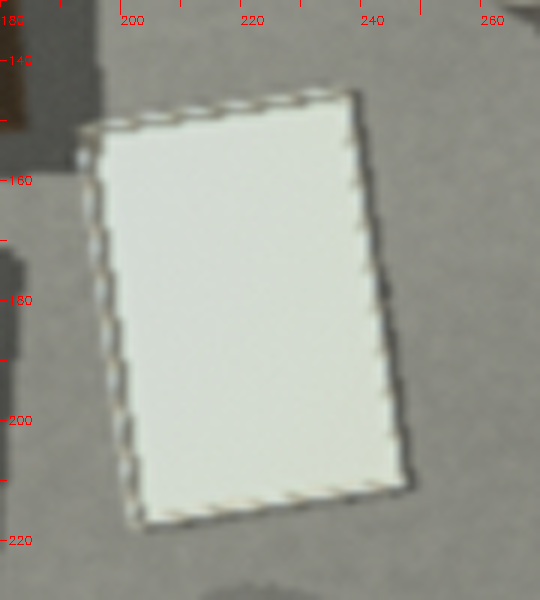

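View pics/c3.png

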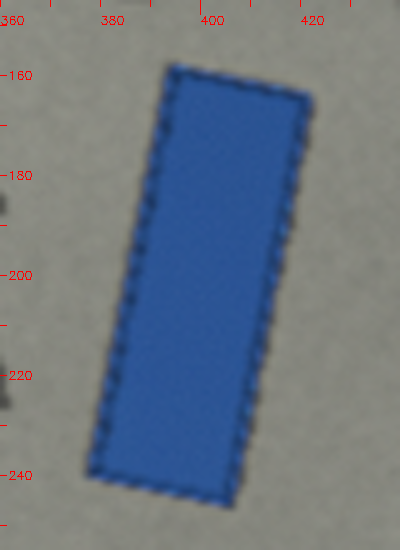

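```bash
python3 - <<'E'
from h import *
np.set_printoptions(precision=4,suppress=True)
f=dict(np.load("top0.npz"))
def rect(n,pts,z):
    P=np.array([at_z(f,u,v,z) for u,v in pts])[:,:2]
    print(n,"c",P.mean(0),"sides",[np.round(np.linalg.norm(P[i]-P[(i+1)%4]),4) for i in range(4)],
     "ang",[np.round(np.degrees(np.arctan2(*(P[(i+1)%4]-P[i])[::-1])),1) for i in range(4)])
rect("carton",[(282,157),(331.5,146),(350,220.5),(299.5,232)],.108)
rect("tongs",[(343.5,166.5),(348,176),(283.5,208.5),(278,199.5)],.124)
rect("tray",[(193.5,151.5),(239,145),(249,211.5),(203,218)],.012)
rect("dish",[(393.5,157.5),(422.5,163.5),(406.5,246.5),(377,240.5)],.016)
d=f["depth"];print((d==0).mean())
for n,u,v in [("table",260,200),("tong",330,179),("tong2",295,194),("rimL",292,190),("rimR",343,195),("lid",297,178),("lid2",322,213),("lid3",335,205),("bar",318,196),("bar2",311,182),("in1",305,160),("in2",315,155),("in3",325,160),("led",320,225),("led2",340,213),("l3",308,222),("jelly",306,113),("cup",267,118),("jar",378,127),("lidc1",314,163),("lidc2",295,172),("lidc3",338,207),("lidc4",315,218)]:
    print(n,at_d(f,u,v))
E
```

```text
carton c [ 0.5114 -0.001 ] sides [np.float64(0.1614), np.float64(0.2439), np.float64(0.1629), np.float64(0.2439)] ang [np.float64(-76.6), np.float64(-165.7), np.float64(103.4), np.float64(14.0)]
tongs c [0.5133 0.0065] sides [np.float64(0.033), np.float64(0.2255), np.float64(0.0329), np.float64(0.2293)] ang [np.float64(-154.3), np.float64(117.5), np.float64(32.3), np.float64(-62.5)]
tray c [0.5409 0.3213] sides [np.float64(0.1569), np.float64(0.2311), np.float64(0.1569), np.float64(0.2303)] ang [np.float64(-81.0), np.float64(-170.2), np.float64(98.7), np.float64(9.8)]
dish c [ 0.4781 -0.2889] sides [np.float64(0.1017), np.float64(0.2892), np.float64(0.1019), np.float64(0.2895)] ang [np.float64(-101.0), np.float64(168.8), np.float64(79.1), np.float64(-11.2)]
0.0039921875
table [ 0.4794  0.1896 -0.0021]
tong [ 0.5541 -0.0502  0.0055]
tong2 [0.4926 0.0636 0.1225]
rimL [0.5061 0.0739 0.1094]
rimR [ 0.492  -0.0872  0.1112]
lid [0.5497 0.0607 0.062 ]
lid2 [ 0.4363 -0.0233  0.0319]
lid3 [ 0.4633 -0.0662  0.0407]
bar [ 0.4903 -0.0088  0.0764]
bar2 [0.534  0.0144 0.0915]
in1 [0.6147 0.036  0.031 ]
in2 [0.6319 0.0024 0.0328]
in3 [ 0.6185 -0.0322  0.013 ]
led [ 0.3959 -0.0175  0.0041]
led2 [ 0.4377 -0.0857  0.0028]
l3 [0.4057 0.0236 0.0059]
jelly [0.771  0.0342 0.049 ]
cup [0.7624 0.1694 0.0113]
jar [ 0.719  -0.2029  0.0796]
lidc1 [0.6005 0.0054 0.0597]
lidc2 [0.5692 0.0675 0.0642]
lidc3 [ 0.457  -0.0767  0.0327]
lidc4 [ 0.4193 -0.      0.0353]
```

```bash
python3 - <<'E'
from bench import env
from h import *
import math
r=math.radians
for y in (-62.5,117.5):
    print(y,env.inverse_kinematics([.5133,.0065,.25],[math.pi,0,r(y)]),env.inverse_kinematics([.478,-.289,.15],[math.pi,0,r(y+51.4)]))
for y in (28,14,208):
    print(y,env.inverse_kinematics([.51,0,.25],[math.pi,0,r(y+90)]),env.inverse_kinematics([.51,0,.25],[math.pi,0,r(y-90)]))
env.movep([.5133,.0065,.24],[math.pi,0,r(-62.5)])
s=env.get_state();print(s["clock"],s["eef_pos"],s["eef_rot"])
f=env.grab_frame("wrist");cv2.imwrite("pics/w1.png",f["color"])
np.savez("w1.npz",pos=s["eef_pos"],rot=s["eef_rot"],**f)
E
```

```text
-62.5 [ 0.32921682  0.19719445 -0.26703001  0.         -1.10657186  0.15074872] [-2.53657639e-01  3.70073221e-01 -2.98792648e-01  4.44089210e-16
 -9.01930459e-01  1.63072242e+00]
117.5 [ 0.32921682  0.19719445 -0.26703001  0.         -1.10657186 -2.99084393] [-2.53657639e-01  3.70073221e-01 -2.98792648e-01 -4.44089210e-16
 -9.01930459e-01 -1.51087023e+00]
28 [ 0.3187011   0.19141927 -0.27447607  0.         -1.10490099 -2.97160156] [ 0.3187011   0.19141927 -0.27447607  0.         -1.10490099  0.16999109]
14 [ 0.3187011   0.19141927 -0.27447607  0.         -1.10490099  3.06723765] [ 0.3187011   0.19141927 -0.27447607  0.         -1.10490099 -0.074355  ]
208 [ 0.3187011   0.19141927 -0.27447607  0.         -1.10490099  0.16999109] [ 0.3187011   0.19141927 -0.27447607  0.         -1.10490099 -2.97160156]
2.525 [0.51347946 0.00718665 0.24000729] [-3.14139656e+00 -5.59534616e-06 -1.08966873e+00]
```

View pics/w1.png

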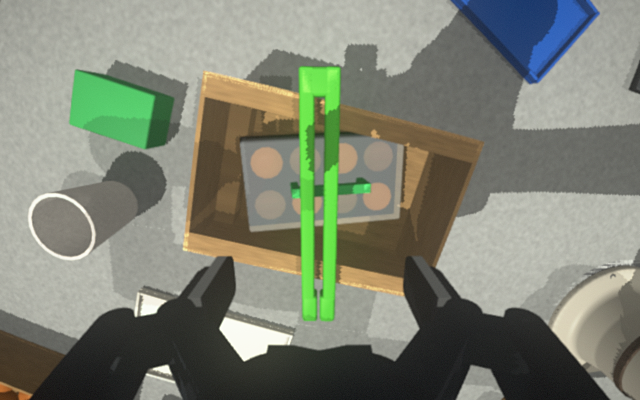

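```bash
cat >> h.py <<'E'
from scipy.spatial.transform import Rotation as Ro
def wT(pos,rot,f):
    T=np.eye(4);T[:3,:3]=Ro.from_euler("xyz",rot).as_matrix();T[:3,3]=pos
    return T@f["T_tool_cam"]
E
python3 - <<'E'
from h import *
np.set_printoptions(precision=4,suppress=True)
f=dict(np.load("w1.npz"));T=wT(f["pos"],f["rot"],f)
P=np.array([at_z(f,u,v,.124,T)[:2] for u,v in [(299,68),(340,68),(301,320),(335,320)]])
print(P,P.mean(0), P[:2].mean(0)-P[2:].mean(0), np.linalg.norm(P[:2].mean(0)-P[2:].mean(0)))
for n,u,v in [("tong",308,200),("tong",330,200),("bar l",296,190),("bar",345,188),("bar r",366,187),("lid TL",246,145),("lidBL",252,225),("lidTR",400,145),("lidBR",397,213),("rim1",205,76),("r2",480,145)]: print(n,at_d(f,u,v,T))
crop(f["color"],170,60,490,330,2,"pics/c4.png")
E
```

```text
[[ 0.578  -0.0828]
 [ 0.5506 -0.0971]
 [ 0.4754  0.1194]
 [ 0.4457  0.1039]] [0.5124 0.0108] [ 0.1037 -0.2016] 0.22668917134193528
tong [0.525  0.0062 0.125 ]
tong [ 0.5085 -0.0025  0.1253]
bar l [0.5361 0.0134 0.0862]
bar [ 0.4933 -0.0093  0.0791]
bar r [ 0.5487 -0.0595  0.3617]
lid TL [ 0.6001 -0.0002  0.0676]
lidBL [0.5605 0.0774 0.0633]
lidTR [ 0.4559 -0.0726  0.0407]
lidBR [ 0.4158 -0.0038  0.0371]
rim1 [ 0.6454 -0.0442  0.1089]
r2 [ 0.4131 -0.1032  0.1082]
```

View pics/c4.png

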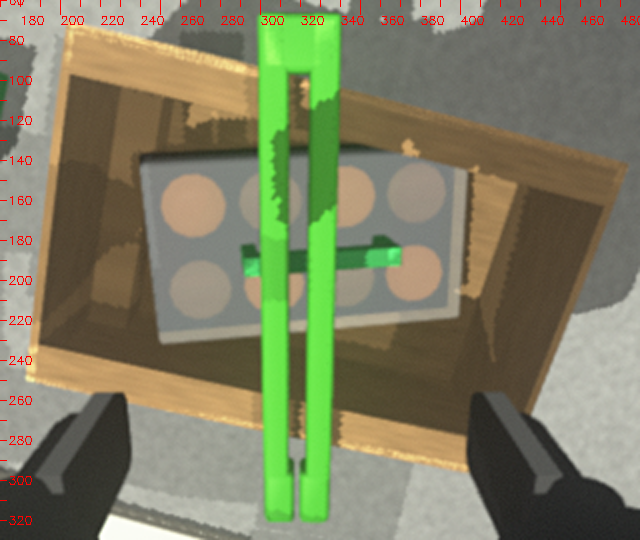

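The crop shows the tongs centred between the jaws: ends at (320,68) and (318,320), length 227 mm, top at z = 0.125. The pack's green bar runs under them from (293,190) to (370,187). The wrist and top cameras agree to about 4 mm. Now the tongs grasp.

```bash
python3 - <<'E'
from bench import env
from h import *
import math
env.servo_line([.5131,.0082,.131],vel=.12,max_force=15)
w=env.move_gripper(0.0,40)
s=env.get_state();print(s["clock"],s["eef_pos"],s["gripper_width"],s["ft_force"])
env.servo_line([.5131,.0082,.21],vel=.15)
s=env.get_state();print(s["clock"],s["eef_pos"],s["gripper_width"],s["ft_force"])
f=env.grab_frame("wrist");cv2.imwrite("pics/w2.png",f["color"])
f=env.grab_frame("scene");crop(f["color"],220,100,420,280,4,"pics/s2.png")
E
```

```text
4.175 [0.51346477 0.00827951 0.13148388] 0.3619082587062291 [-0.17621353  0.4271767   2.81562735]
4.85 [0.5121724  0.00808715 0.20887315] 0.36358609148874654 [-0.59325551 -0.07852229 -1.61458247]
```

View pics/w2.png

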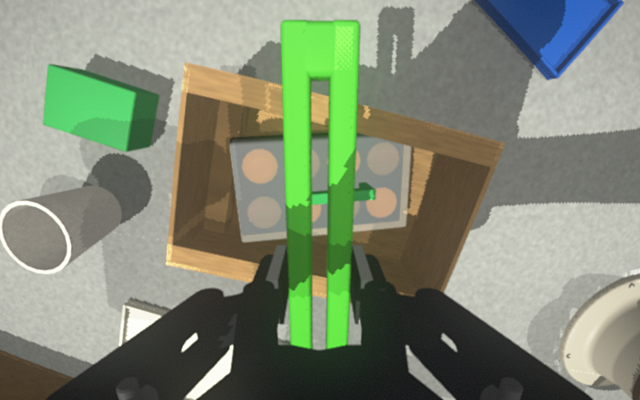

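View pics/s2.png

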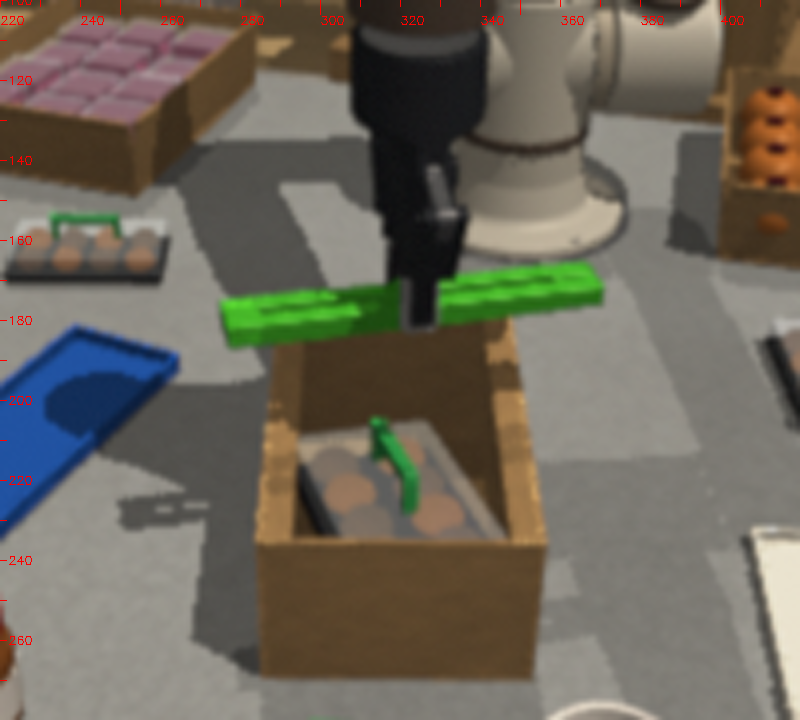

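Lift is good: the tongs are held level at grip width 0.36 (31 mm) and the pack handle is now uncovered. Next they go in the dish.

```bash
python3 - <<'E'
from bench import env
from h import *
import math
o=[math.pi,0,math.radians(-11.1)]
env.movep([.478,-.289,.15],o)
env.servo_line([.478,-.289,.045],vel=.2)
s=env.get_state();print(s["clock"],s["eef_pos"],s["gripper_width"],s["ft_force"])
f=env.grab_frame("top");crop(f["color"],350,140,450,260,5,"pics/t3.png")
hit=env.servo_line([.478,-.289,.0245],vel=.04,max_force=6)
s=env.get_state();print(hit,s["clock"],s["eef_pos"],s["gripper_width"],s["ft_force"])
E
```

```text
6.9583 [ 0.4791168  -0.28889896  0.04583394] 0.36502086941098527 [-0.46408569 -0.52267325 -1.03391424]
True 7.475 [ 0.47803641 -0.28901191  0.02721614] 0.3618942211961318 [-0.97511174  0.40794429  4.37422341]
```

View pics/t3.png

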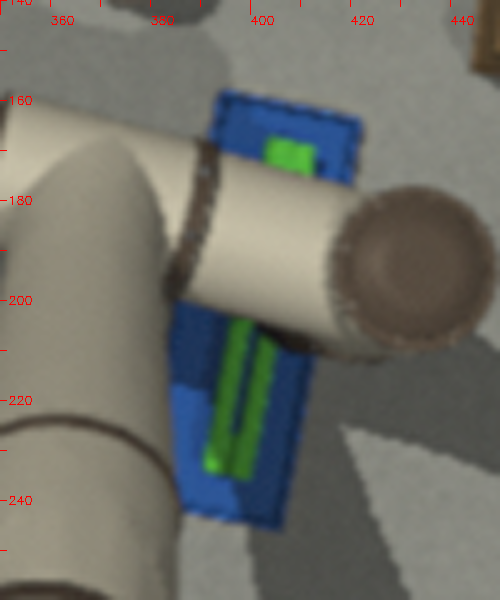

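```bash
python3 - <<'E'
from bench import env
from h import *
import math
np.set_printoptions(precision=4,suppress=True)
env.move_gripper(0.58)
env.servo_line([.478,-.289,.13],vel=.15)
env.move_gripper(1.0)
env.movep([.50,.0,.24],[math.pi,0,math.radians(28-90)])
s=env.get_state();print(s["clock"],s["eef_pos"],s["eef_rot"],s["ft_force"])
f=env.grab_frame("wrist");np.savez("w4.npz",pos=s["eef_pos"],rot=s["eef_rot"],**f)
cv2.imwrite("pics/w4.png",f["color"]);crop(f["color"],170,60,490,330,2,"pics/w4c.png")
f=env.grab_frame("scene");cv2.imwrite("pics/s4.png",f["color"]);np.savez("s4.npz",**f)
f=env.grab_frame("top");np.savez("t4.npz",**f);crop(f["color"],270,140,450,260,4,"pics/t4.png")
print(env.get_state()["clock"])
E
```

```text
10.4 [ 0.4998 -0.0004  0.2397] [ 3.141   0.0001 -1.0821] [-0.0582  0.3625 -0.7759]
10.55
```

View pics/w4c.png

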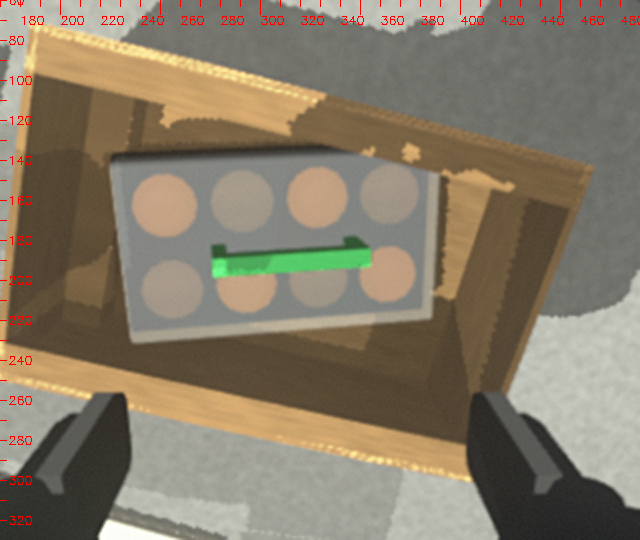

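View pics/t4.png

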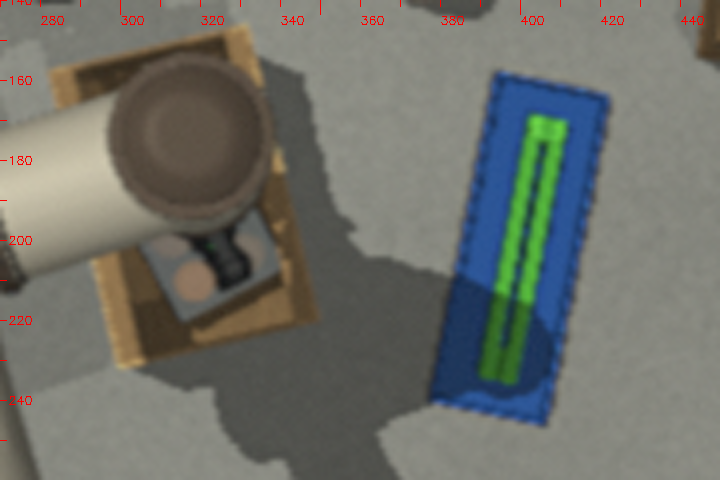

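View pics/s4.png

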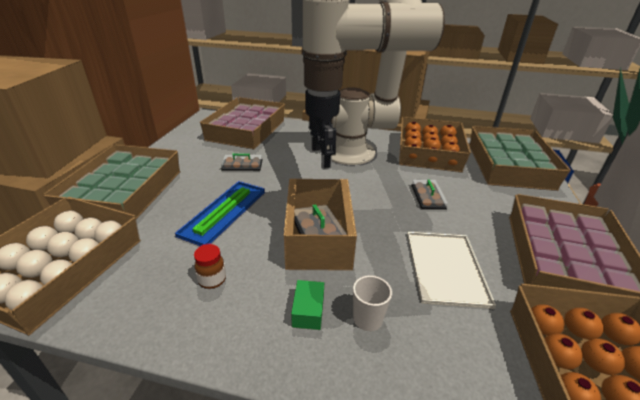

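```bash
python3 - <<'E'
from h import *
np.set_printoptions(precision=4,suppress=True)
f=dict(np.load("w4.npz"));T=wT(f["pos"],f["rot"],f)
P=np.array([at_d(f,u,v,T) for u in range(236,380,3) for v in list(range(146,176,3))+list(range(203,215,3))])
for k in range(3):
    A=np.c_[P[:,:2],np.ones(len(P))];x=np.linalg.lstsq(A,P[:,2],rcond=None)[0];r=P[:,2]-A@x;P=P[abs(r)<3*r.std()]
n=np.array([-x[0],-x[1],1]);n/=np.linalg.norm(n);print("lid plane",x,n,r.std(),len(P))
th=np.radians(28.5)
a=np.array([np.cos(th),np.sin(th),0]);b=np.array([-a[1],a[0],0])
print("pitch up along x deg",np.degrees(np.arctan(x[:2]@a[:2])),"along y",np.degrees(np.arctan(x[:2]@b[:2])))
cn=[]
for nme,u,v in [("TL",226,139.5),("BL",236,228),("TR",388,146),("BR",385,218)]:
    d=T[:3,:3]@ray(f,u,v);o=T[:3,3];t=(x[0]*o[0]+x[1]*o[1]+x[2]-o[2])/(d[2]-x[0]*d[0]-x[1]*d[1]);p=o+d*t;cn.append(p);print(nme,p)
cn=np.array(cn);print("mid lid",cn.mean(0))
for i,j in((0,2),(1,3),(0,1),(2,3)): d=cn[j]-cn[i];print(np.linalg.norm(d),np.degrees(np.arctan2(d[1],d[0])))
for u in range(278,355,8): 
    v=193.5-(u-276)*5/79; print(u,at_d(f,u,v,T),end=";")
# bar top plane: lid + 29 along n
print()
for q in [(276.5,193.7),(355.5,188.7)]:
    d=T[:3,:3]@ray(f,*q);o=T[:3,3];t=(x[0]*o[0]+x[1]*o[1]+x[2]+.029/n[2]-o[2])/(d[2]-x[0]*d[0]-x[1]*d[1]);print("barend",o+d*t)
# rims
for m,u,v in [("rim",188,80),("rim",455,146),("rim",176,245),("floor",415,240),("floor2",330,238),("ledge",198,160),("ledge?",190,190),("ledge2",218,130)]: print(m,at_d(f,u,v,T))
E
```

```text
lid plane [ 0.1538  0.0569 -0.0262] [-0.1518 -0.0562  0.9868] 0.0006396389040039787 662
pitch up along x deg 9.222227489208432 along y -1.3386744888946256
TL [ 0.6065 -0.0027  0.0669]
BL [0.5603 0.081  0.0646]
TR [ 0.4535 -0.0735  0.0393]
BR [ 0.4114 -0.0001  0.037 ]
mid lid [0.5079 0.0012 0.052 ]
0.17082964391471522 -155.1901740501543
0.1717734834852717 -151.41606901433087
0.09568096350400934 118.90720297662024
0.08460548793354448 119.85028147432278
278 [0.5363 0.0167 0.0876];286 [0.5296 0.0129 0.0866];294 [0.5229 0.0089 0.086 ];302 [0.516  0.0058 0.0824];310 [0.5092 0.0017 0.0821];318 [ 0.5023 -0.0021  0.0804];326 [ 0.4954 -0.0062  0.0798];334 [ 0.4885 -0.0102  0.0789];342 [ 0.4815 -0.0143  0.078 ];350 [ 0.4742 -0.0181  0.0759];
barend [0.5375 0.0179 0.0868]
barend [ 0.4689 -0.0206  0.0741]
rim [ 0.6439 -0.0415  0.1075]
rim [ 0.4198 -0.0999  0.1091]
rim [0.6013 0.1028 0.1089]
floor [ 0.3896 -0.0042  0.086 ]
floor2 [0.4488 0.0651 0.0044]
ledge [0.6249 0.0305 0.0642]
ledge? [0.6177 0.0593 0.0759]
ledge2 [ 0.6259 -0.0013  0.0358]
```

```bash
cat > p.py <<'E'
from h import *
n=np.array([-.1518,-.0562,.9868]);n/=np.linalg.norm(n)
bar=np.array([.5032,-.0014,.0805])-.005*n
def orient(n,yaw_deg):
    a=np.array([np.cos(np.radians(yaw_deg)),np.sin(np.radians(yaw_deg)),0]);z=-n
    a3=a-(a@n)/n[2]*np.array([0,0,1]) ; x=a3-(a3@z)*z; x/=np.linalg.norm(x)
    return Ro.from_matrix(np.c_[x,np.cross(z,x),z]).as_euler("xyz")
og=orient(n,29.3)
UP=np.array([0,0,1.])
osq=orient(UP,14.1)
E
python3 - <<'E'
from bench import env
from p import *
np.set_printoptions(precision=4,suppress=True)
print(og,osq,bar)
for p,o in [(bar+.09*n,og),(bar+.005*n,og),([.5075,-.002,.1],osq),([.5075,-.002,.25],osq),([.541,.321,.2],orient(UP,9.8)),([.541,.321,.07],orient(UP,9.8))]:
    print(env.inverse_kinematics(p,o))
env.move_gripper(.45)
env.movep(bar+.09*n,og)
s=env.get_state();print(s["clock"],s["eef_pos"],s["eef_rot"])
f=env.grab_frame("wrist");np.savez("w5.npz",pos=s["eef_pos"],rot=s["eef_rot"],**f)
cv2.imwrite("pics/w5.png",f["color"])
f=env.grab_frame("scene");crop(f["color"],220,100,420,280,4,"pics/s5.png")
E
```

```text
[ 3.1163 -0.1606  0.5114] [3.1416 0.     0.2461] [ 0.504  -0.0011  0.0756]
[ 0.3156  0.1845 -0.536  -0.0099 -0.6879  1.7717]
[ 0.3168  0.3348 -0.6038 -0.0135 -0.4697  1.7749]
[ 0.3164  0.3608 -0.4769  0.     -0.7331  1.5005]
[ 0.3164  0.1871 -0.28    0.     -1.1037  1.5005]
[ 0.7924  0.4311 -0.0579  0.     -1.0819  0.9495]
[ 0.7924  0.5671 -0.1955  0.     -0.8082  0.9495]
12.5083 [ 0.4906 -0.0061  0.1646] [ 3.1162 -0.1611  0.511 ]
```

View pics/w5.png

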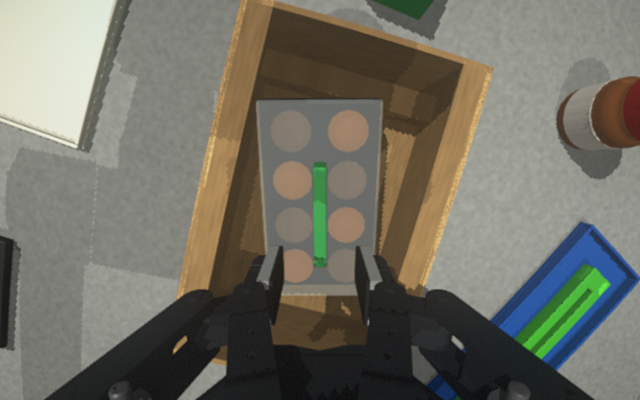

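View pics/s5.png

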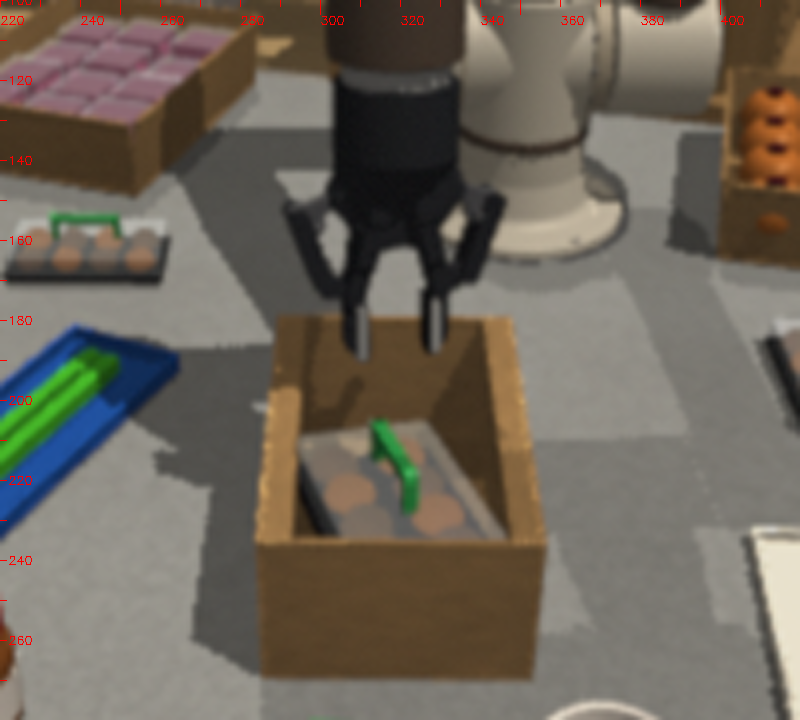

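The bar is centred between the jaws in the wrist view (u=320, from v=163 to 266) and parallel to the pads, and the fingers clear the rims. Descend, grip, then raise slightly.

```bash
python3 - <<'E'
from bench import env
from p import *
np.set_printoptions(precision=4,suppress=True)
h=env.servo_line(bar+.004*n,vel=.1,max_force=12)
s=env.get_state();print(h,s["clock"],s["eef_pos"],bar+.004*n,s["ft_force"])
env.move_gripper(0.0,80)
s=env.get_state();print(s["clock"],s["eef_pos"],s["gripper_width"],s["ft_force"],s["moment"])
f=env.grab_frame("wrist");np.savez("w6.npz",pos=s["eef_pos"],rot=s["eef_rot"],**f);cv2.imwrite("pics/w6.png",f["color"])
E
```

```text
False 13.6167 [ 0.5037 -0.0012  0.08  ] [ 0.5034 -0.0013  0.0795] [ 0.5417  0.0811 -0.0631]
13.9917 [ 0.5036 -0.0013  0.0803] 0.09390849886843435 [-1.9608  0.2154  4.4259] [-0.2084  0.5646  0.1091]
```

View pics/w6.png

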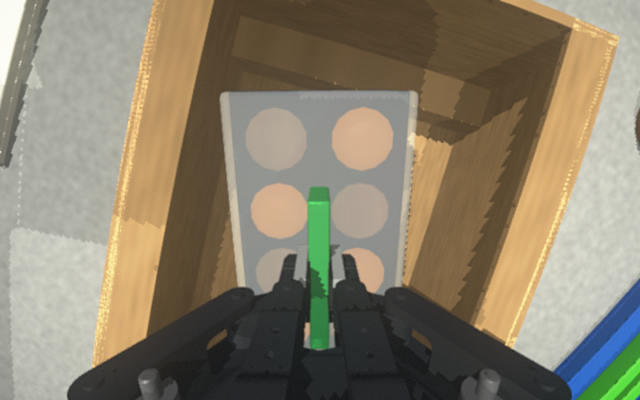

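```bash
python3 - <<'E'
from bench import env
from p import *
np.set_printoptions(precision=4,suppress=True)
p0=env.get_state()["eef_pos"]
p1=bar+.004*n+[0,0,.019]
h=env.servo_line(p1,vel=.04,max_force=15)
s=env.get_state();print(h,s["clock"],s["eef_pos"],p1,s["ft_force"],s["moment"],s["gripper_width"])
f=env.grab_frame("wrist");np.savez("w7.npz",pos=s["eef_pos"],rot=s["eef_rot"],**f);cv2.imwrite("pics/w7.png",f["color"])
f=env.grab_frame("scene");crop(f["color"],220,100,420,280,4,"pics/s7.png")
E
```

```text
False 14.6667 [ 0.5032 -0.0013  0.0985] [ 0.5034 -0.0013  0.0985] [ 0.609   0.3505 -2.9046] [-0.1859  0.4428 -0.0473] 0.09613552945430529
```

View pics/w7.png

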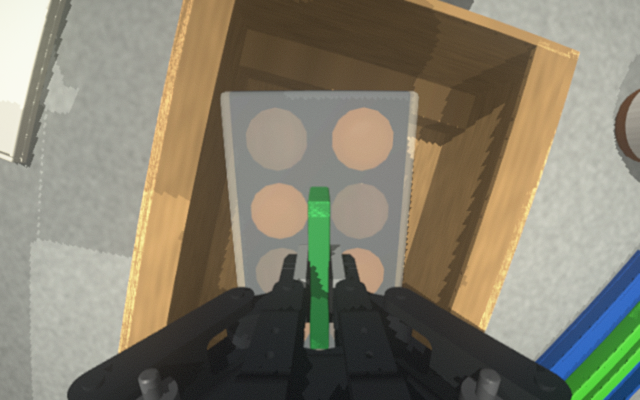

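View pics/s7.png

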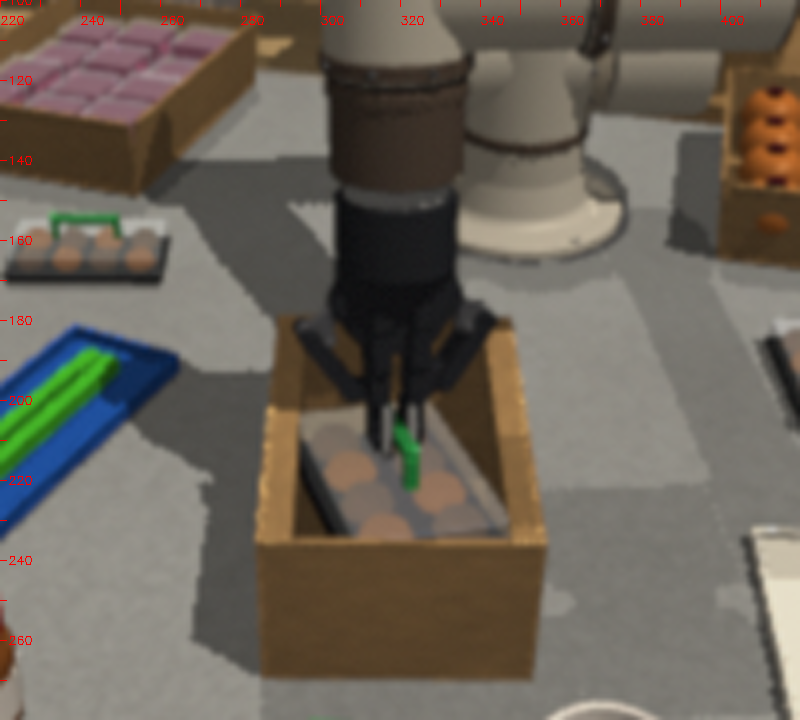

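The pack came up rigidly with the gripper: the lid sits at the same pixels as before, and the wrist carries 3 N of free weight. Now turn it square and level, still below the rims.

```bash
python3 - <<'E'
from bench import env
from p import *
np.set_printoptions(precision=4,suppress=True)
p0=env.get_state()["eef_pos"]
p1=np.array([.5075,-.0018,.1005])
h=env.servo_line(p1,vel=np.linalg.norm(p1-p0)/1.8,frame=osq,max_force=12)
s=env.get_state();print(h,s["clock"],s["eef_pos"],s["eef_rot"],s["ft_force"],s["moment"],s["gripper_width"])
f=env.grab_frame("wrist");np.savez("w8.npz",pos=s["eef_pos"],rot=s["eef_rot"],**f);cv2.imwrite("pics/w8.png",f["color"])
T=wT(s["eef_pos"],s["eef_rot"],f)
P=np.array([at_d(f,u,v,T) for u in range(236,405,4) for v in range(104,230,4)]);P=P[abs(P[:,2]-.071)<.012]
for k in range(3):
    A=np.c_[P[:,:2],np.ones(len(P))];x=np.linalg.lstsq(A,P[:,2],rcond=None)[0];r=P[:,2]-A@x;P=P[abs(r)<2.5*r.std()]
print("plane",x,r.std(),len(P), "z at center",x@[*p1[:2],1])
f=env.grab_frame("scene");crop(f["color"],220,100,420,280,4,"pics/s8.png")
E
```

```text
False 16.4583 [ 0.5074 -0.0018  0.1005] [-3.1416  0.      0.2461] [-1.094  -0.1813 -3.1551] [-0.0554 -0.0331  0.0021] 0.0944348113901986
plane [-0.0036 -0.007   0.0735] 0.0005815439230646266 1275 z at center 0.0716591059468515
```

View pics/w8.png

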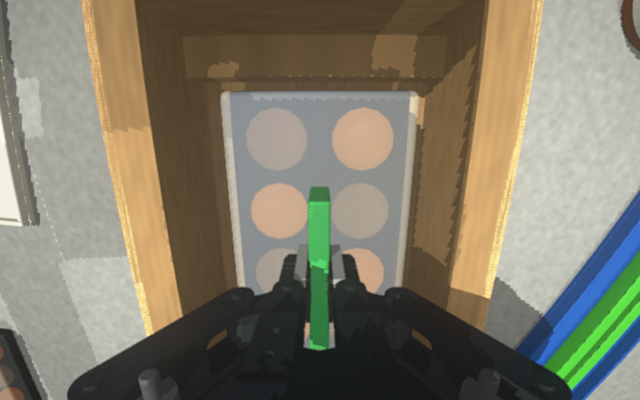

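View pics/s8.png

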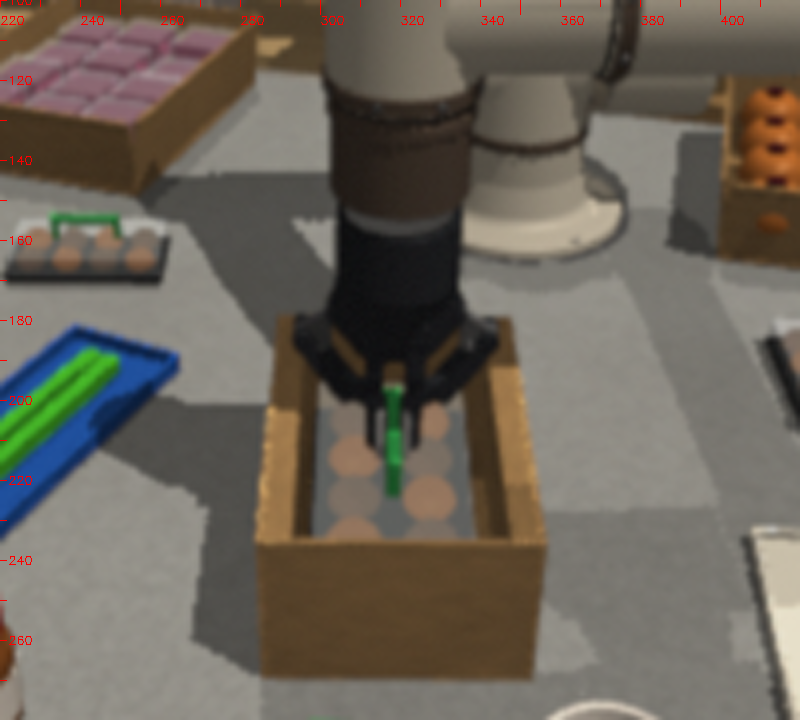

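```bash
python3 - <<'E'
from p import *
np.set_printoptions(precision=4,suppress=True)
f=dict(np.load("w8.npz"));T=wT(f["pos"],f["rot"],f)
crop(f["color"],80,0,400,270,2,"pics/w8a.png");crop(f["color"],300,0,560,270,2,"pics/w8b.png")
E
```

```text
(no output)
```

View pics/w8a.png

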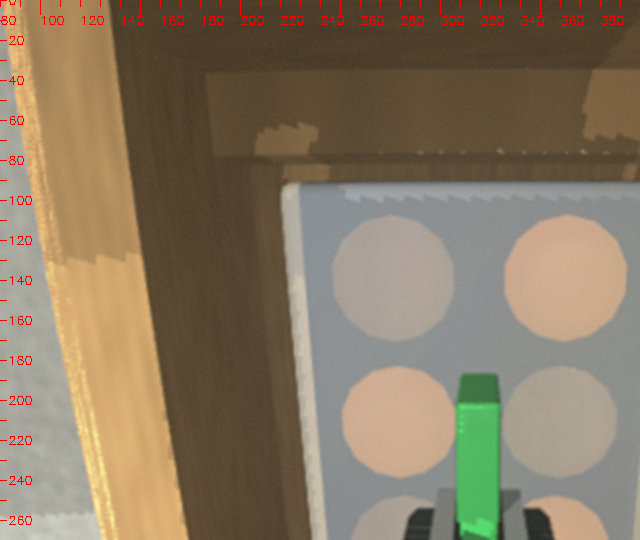

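View pics/w8b.png

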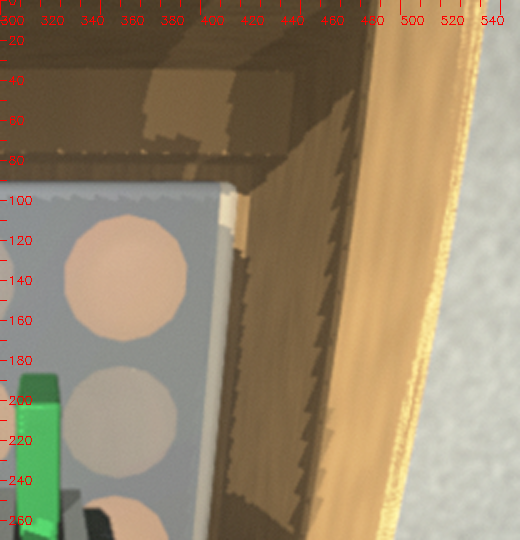

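```bash
python3 - <<'E'
from p import *
np.set_printoptions(precision=4,suppress=True)
f=dict(np.load("w8.npz"));T=wT(f["pos"],f["rot"],f)
def loc(p,y=14.1):
    c,s=np.cos(np.radians(y)),np.sin(np.radians(y));d=p[:2]-f["pos"][:2];return np.array([c*d[0]+s*d[1],-s*d[0]+c*d[1]])
for m,u,v,z in [("L",136,0,.108),("L",173.5,270,.108),("R",489,0,.108),("R",454,270,.108),("pL",230,92,.072),("pR",411,91.5,.072),("pL2",240,250,.072),("pR2",402,250,.072),("pL",220,92,.072),("pR",418,91.5,.072)]: print(m,loc(at_z(f,u,v,z,T)))
E
```

```text
L [0.1162 0.0648]
L [0.0098 0.0656]
R [ 0.1159 -0.0595]
R [ 0.0099 -0.0602]
pL [0.087  0.0437]
pR [ 0.0872 -0.0446]
pL2 [0.0024 0.0453]
pR2 [ 0.0024 -0.0471]
pL [0.0871 0.0486]
pR [ 0.0873 -0.0481]
```

The pack is square and level (lid tilt under 0.5°), 2.5 mm off the rim centreline with 8 mm or more clear on each side. I'll shift it 2.5 mm, lift straight out, and carry it to the tray.

```bash
python3 - <<'E'
from bench import env
from p import *
np.set_printoptions(precision=4,suppress=True)
q=np.array([.5069,.0006])
env.servo_line([*q,.103],vel=.02,max_force=12)
h=env.servo_line([*q,.25],vel=.1,max_force=12)
s=env.get_state();print(h,s["clock"],s["eef_pos"],s["ft_force"],s["gripper_width"])
assert not h
ot=orient(UP,9.7)
env.movep([.541,.3213,.16],ot)
s=env.get_state();print(s["clock"],s["eef_pos"],s["eef_rot"],s["ft_force"])
f=env.grab_frame("wrist");np.savez("w9.npz",pos=s["eef_pos"],rot=s["eef_rot"],**f);cv2.imwrite("pics/w9.png",f["color"])
f=env.grab_frame("scene");crop(f["color"],320,130,520,330,3,"pics/s9.png")
f=env.grab_frame("top");crop(f["color"],160,120,290,240,4,"pics/t9.png")
E
```

```text
False 18.5 [0.5066 0.0006 0.2493] [ 0.9032 -0.8075 -3.0599] 0.0954760450796256
19.7667 [0.5413 0.3203 0.1604] [ 3.1415 -0.0002  0.1684] [ 0.1604 -0.5641 -2.2924]
```

View pics/w9.png

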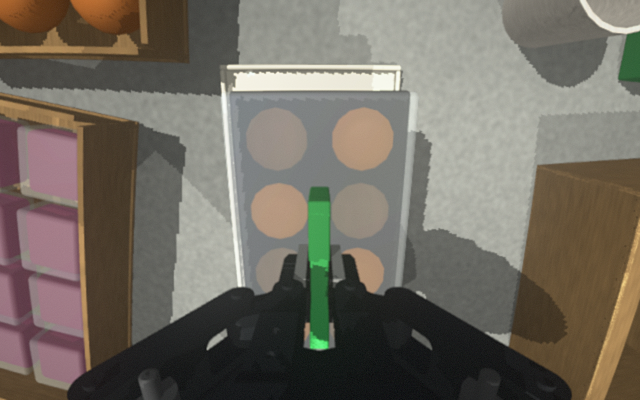

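View pics/s9.png

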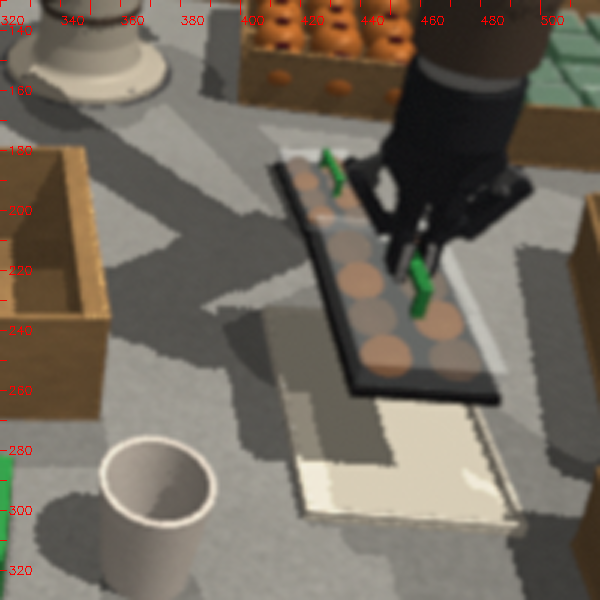

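View pics/t9.png

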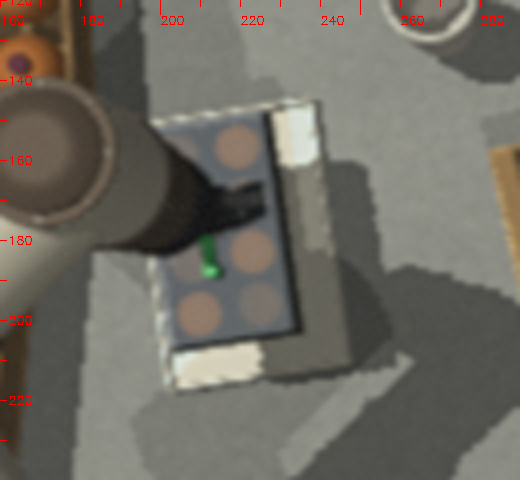

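```bash
python3 - <<'E'
from p import *
np.set_printoptions(precision=4,suppress=True)
f=dict(np.load("w9.npz"));T=wT(f["pos"],f["rot"],f)
crop(f["color"],200,50,430,200,3,"pics/w9c.png")
for u,v in [(221,67),(401,67),(225,120)]:
    d=at_z(f,u,v,.012,T)[:2]-f["pos"][:2];c,s=np.cos(np.radians(9.7)),np.sin(np.radians(9.7));print(c*d[0]+s*d[1],-s*d[0]+c*d[1])
E
```

```text
0.11649868436434731 0.08459443849149167
0.11613107203796741 -0.07029013815345682
0.07209655392001563 0.08476996553153597
```

View pics/w9c.png

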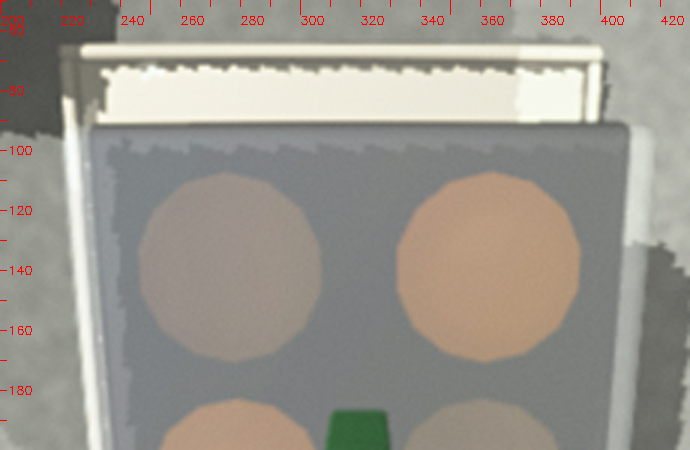

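The wrist view puts the tray about 6 mm further in +y than the top view does, while yaw agrees. The slack is ±22 mm, so I'll split the difference and set the pack down.

```bash
python3 - <<'E'
from bench import env
from p import *
np.set_printoptions(precision=4,suppress=True)
env.servo_line([.5404,.3253,.085],vel=.1,max_force=12)
h=env.servo_line([.5404,.3253,.0645],vel=.03,max_force=5)
s=env.get_state();print(h,s["clock"],s["eef_pos"],s["ft_force"],s["gripper_width"])
f=env.grab_frame("scene");crop(f["color"],380,170,520,320,4,"pics/s10.png")
f=env.grab_frame("top");crop(f["color"],160,120,290,240,4,"pics/t10.png")
E
```

```text
True 21.4083 [0.5402 0.3251 0.0669] [ 0.3325 -0.0006  3.4   ] 0.09699892826682859
```

View pics/s10.png

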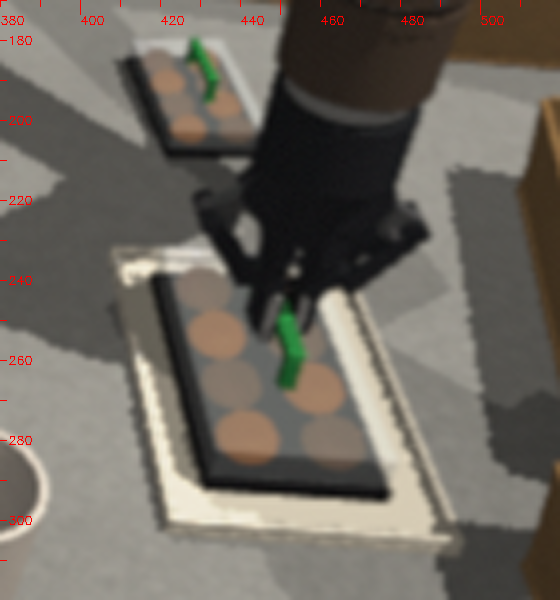

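View pics/t10.png

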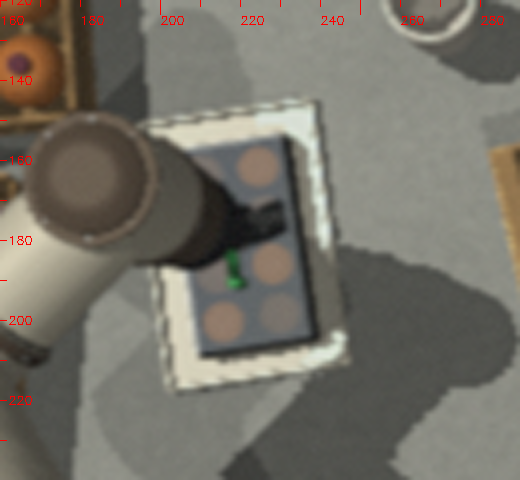

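Contact came at the predicted height (0.0669), with the pack inside all four walls in both views. Release and back off.

```bash
python3 - <<'E'
from bench import env
from p import *
np.set_printoptions(precision=4,suppress=True)
env.move_gripper(.45)
env.servo_line([.5402,.3251,.17],vel=.1)
env.movep([.40,.30,.30],orient(UP,9.7))
env.wait(.3)
s=env.get_state();print(s["clock"],s["eef_pos"],s["ft_force"])
f=env.grab_frame("scene");cv2.imwrite("pics/s11.png",f["color"])
f=env.grab_frame("wrist");cv2.imwrite("pics/w11.png",f["color"]);np.savez("w11.npz",pos=s["eef_pos"],rot=s["eef_rot"],**f)
f=env.grab_frame("top");np.savez("t11.npz",**f);cv2.imwrite("pics/t11.png",f["color"])
E
```

```text
24.1917 [0.4005 0.3    0.2987] [-0.1132  0.6562 -0.213 ]
```

View pics/s11.png

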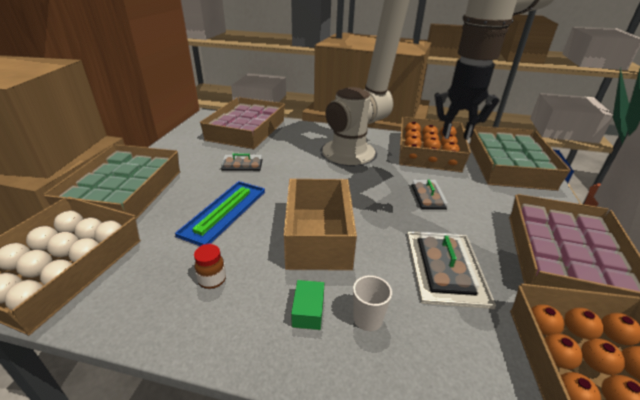

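View pics/w11.png

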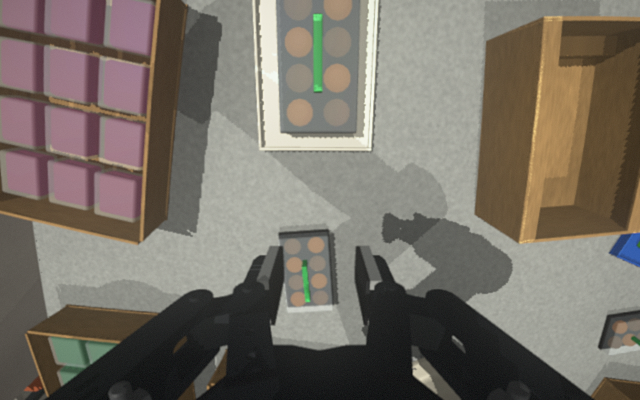

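View pics/t11.png

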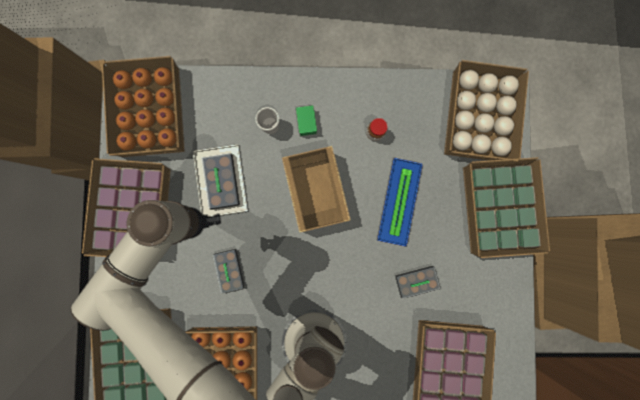

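The tongs lie in the dish (402,202 top view), the pack is inside the tray rim (221,180), and the carton is empty. The cup, green box and jar are at their original pixels. I'll check flatness by depth, then hand in.

```bash
python3 - <<'E'
from bench import env
from h import *
np.set_printoptions(precision=4,suppress=True)
f=dict(np.load("t11.npz"));g=dict(np.load("top0.npz"))
for u,v in [(210,160),(230,157),(236,201),(214,204),(405,172),(393,232)]: print(u,v,at_d(f,u,v))
d=cv2.absdiff(f["color"][100:142,250:395],g["color"][100:142,250:395]).max(2);print("obj diff",d.max(),(d>25).sum())
env.hand_in()
E
```

```text
210 160 [0.6099 0.3547 0.0361]
230 157 [0.6212 0.2884 0.0341]
236 201 [0.473  0.2639 0.0374]
214 204 [0.4621 0.3363 0.0394]
405 172 [ 0.5794 -0.3052  0.0215]
393 232 [ 0.375  -0.2649  0.0167]
obj diff 7 0
the job is handed in; nothing more can be done
```

The job is done and handed in at about 24 s of the 67 s allowed.

- **Tongs:** I gripped the green tongs across their width, lifted them off the carton and laid them in the blue dish. The depth readings on their top (0.0215 and 0.0167 m) fit them lying flat at 0.020 m.
- **Pack:** I gripped it by its handle with the tool tilted to match its 9° pitch, and raised it 19 mm. Below the rims I turned it square and level; the lid was then within 0.5° of level. It then went straight up and out with no contact.
- **Placing:** I set the pack in the white tray and felt the tray floor at the predicted height. The lid corners read 0.034–0.039 m against the expected 0.038 m, so it sits flat, and the pictures show it inside all four walls.
- **Leave-alones:** The jam jar, paper cup and green box show no change in the top camera picture.

**Disagreement:** the wrist and top cameras differed by about 6 mm on the tray's sideways position. I split the difference, which was well within the 22 mm of slack each side. The depth readings also carry a few millimetres of noise and tilt.

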